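Load the label reel and snap its retaining cap on

ROBOT

A 6-joint arm with a two-finger parallel gripper is mounted at the origin on a cart in front of the work surface, level with it; the furniture and walls round the work are solid. World frame = base frame: x ahead of the robot, y to its left, z up, the work surface at z = 0. Lengths are in mm, angles in rad, forces in N, time in s.
With the tool pointing down it reaches from about 250 to 775 mm from the base axis. Payload 4 kg.
Tool frame: the origin (TCP) lies at the very end of the fingers, on their centre line; the grasp point (between the pads) lies 19 mm behind it; z points along the fingers, y is the line along which they close (so a half turn about z gives the same grasp; the last joint's range is limited). The gripper opens to 94 mm and grips with 3 to 60 N. Pads are 16 mm wide; open, the fingers measure 119 mm over their backs; the gripper's body (75 mm by 177 mm) begins 78 mm behind the grasp point.
Start: joints at [-1.372, 0.087, 1.371, -0, 1.684, -0.103], TCP at [163.48, -525.165, 168.806] pointing down, gripper open.
Joint ranges: [-3.1, 3.1], [-0.76, 2.03], [0.27, 2.55], [-1.08, 4.22], [0.17, 2.65], [-2.57, 2.57]. Speed limits (rad/s): [2.79, 2.79, 3.14, 3.14, 3.14, 3.14].

INTERFACE

Orientations are given as a 3x3 rotation matrix whose columns are the frame's x, y, z axes.
In Python, from station import ctrl gives the robot as it stands.
- The arm moves only by the shell command python3 jog.py [FORCE], which reads ROWS from standard input. ROWS is a JSON list that holds a single list of rows (three levels of brackets), with 1 to 8 rows, each of 7 numbers: the opening from 0.0 (shut) to 1.0 (fully open), then dx, dy, dz in units of 25 mm, then a rotation vector rx, ry, rz in units of 0.25 rad; each row is the pose to reach, as a shift and turn from the pose commanded when the command began, along the tool's axes at that moment; what a row does not reach only later rows make up. A row lasts 1/8 s, in which the tool goes at most 62.5 mm and 0.188 rad, less where a joint would pass 70% of its speed; a pose out of reach is approached as far as the arm can. The fingers move at their own pace and stop on an object; FORCE is the grip in N (left out, the last holds). Time passes only in rows, so rows that do not move let the fingers close. It prints the time, the measured TCP pose, the force, the opening and the grip force at its end. Input that does not fit is refused with a message, and nothing moves.
- ctrl.observe(): the state, without advancing time (a new reading comes with each control period).
- ctrl.get_image(name): name is "scene" or "top"; returns a dict with "img" (480x640x3 uint8, red, green, blue), "fx", "fy", "cx", "cy" (pixels), "R" (3x3) and "t" (3): a world point X has camera coordinates R X + t. Camera axes: x right, y down, z forward; pixel columns grow to the right and rows downward; lengths in mm; the calibration is good to about 2 mm. A picture is of the moment at which its call begins. There is no depth.
- ctrl.sign_off(): hands the job in; it is judged then, once.
The state is a dict: "clock": time; "joint_pos": joint angles; "joint_velocities": joint speeds; "effort": joint torques, N m; "ee_pos": TCP position; "tool_rot": TCP orientation; "contact_force": force on the tool from outside, world axes, zero at the start; "moment": the same for the moment, N m; "grip_width": opening from 0.0 (shut) to 1.0 (fully open); "grip_force": force on a finger pad.
Only numpy, scipy, OpenCV 4.12 (cv2) and the standard library are available. Lean on these libraries where they do the work, as an engineer would, in place of code of your own. Each camera call takes 0.05 s, during which the arm holds its last target. There are 200 camera calls.

TASK

Load the label dispenser: lower the white reel of labels over the spindle until it lies flat in the open blue box, and let go of it. Then press the red cap straight down onto the spindle until it snaps home, and do not ease off after the click: the program finishes while the gripper still pushes the cap firmly down. Leave the oil bottle, the tin and the candle standing where they are.

Things in the scene. Friction and masses are not known exactly. Their poses are not given: they have to be found in the camera images.
- dispenser: Label dispenser, fixed: open-topped blue box, 114 x 114 mm outside, walls 5 mm thick, 30 mm high (the front wall, on its own -x side, only 14 mm, with a thin steel bar above it up to 24 mm); inner floor 6 mm above the worktop. The spindle stands in its centre. Origin: on the worktop under the centre, z up.
- spindle_shoulder (a point): Lower part of the spindle: aluminium boss 23 mm in diameter; this point is the centre of its flat shoulder, 55 mm above the worktop. The underside of the cap rests here when it is home.
- spindle_top (a point): Top of the spindle, 73 mm above the worktop: from the shoulder up a steel stud 16 mm in diameter, its last 4 mm tapered to 9 mm. Four sprung brass balls, centres 64.5 mm above the worktop, stand out of the stud to 23 mm over all; they give way when the cap is pushed over them and spring out again.
- label_reel: Loose white reel of yellow labels, 0.12 kg +-30 %, 46 mm high, lying flat, collar up. Flanges 84 mm in diameter, the upper one's top 26 mm above the underside; from there a collar of 40 mm outer diameter rises 20 mm, to be gripped across from above. A 31 mm bore runs right through. Origin: centre of the underside, z up; 6 mm above the worktop when seated in the box.
- snap_cap: Loose red cap, 0.06 kg, open side down. Flange 56 mm wide, 3 mm thick; above it a closed hub 32 mm wide up to 36 mm, to be gripped across from above. Below, a 19 mm hole with a 4 mm thick lip, wider behind, 20 mm deep. Origin: centre of the underside, z up: 69 mm above the worktop when it meets the balls; pushed with some 12 N it snaps past them and comes to rest at 55 mm.
- oil_tea: Bystander: small brown dropper bottle, 33 mm in diameter, 102 mm high, standing. Origin: centre of the underside.
- tin_c: Bystander: grey lidded candle tin, 62 mm in diameter, 38 mm high. Origin: centre of the underside.
- candle_b: Bystander: white candle in a glass, 75 mm in diameter, 102 mm high with its wick. Origin: centre of the underside.

How it is judged (in metres and radians):
On the way, in this order (a step that is already met when the one before it is completed fails the run):
1. the reel lies flat on the floor of the box, over the spindle, let go (horizontal distance between label_reel and dispenser below 0.008 m and z of label_reel in the frame of dispenser below 0.009 m and angle between the z axis of label_reel and the z axis of dispenser, either way round below 0.06 rad and contact force between the fingers and label_reel below 0.1 N), for 0.2 s.
2. the cap has snapped over the balls and sits on the shoulder (horizontal distance between snap_cap and spindle_shoulder below 0.004 m and z of snap_cap in the frame of spindle_shoulder below 0.0015 m), for 0.2 s.
At the end, for the whole second after the job is handed in: Reel flat in the box (3 mm of the floor, 8 mm of centre, 0.06 rad), untouched; cap home on the shoulder (1.5 mm in height, 4 mm of centre, 0.12 rad) and still pushed down by the fingers: over 4 N between cap and dispenser, over 3 N between fingers and cap, through the last second (all of step 2 and horizontal distance between label_reel and dispenser below 0.008 m and z of label_reel in the frame of dispenser below 0.009 m and angle between the z axis of label_reel and the z axis of dispenser, either way round below 0.06 rad and contact force between the arm and label_reel below 0.1 N and angle between the z axis of snap_cap and the z axis of dispenser, either way round below 0.12 rad and contact force between the fingers and snap_cap above 3 N and contact force between snap_cap and dispenser above 4 N); the arm keeps its last pose, push and grip.
It fails at once if the oil bottle, the tin or the candle was shifted by more than 25 mm or tipped (distance of any of oil_tea, tin_c, candle_b from where it was at the start of the episode above 0.025 m or angle between any of oil_tea, tin_c, candle_b's own z axis and vertical above 0.5 rad).
It also fails if it takes over 64 s, if anything falls off the work surface, if the arm or the gripper's body presses on something with over 40 N, if the wrist force passes 120 N, or if a joint passes its speed limit or range.

## Working session

There is one attempt and no reset: what is moved stays moved. The work goes in short steps, Python scripts to look and compute and a shell command to move; the robot and the scene stay as the last step left them, time stands still between calls to the robot, and variables do not carry over. Pictures are saved under pics/ and viewed, at most 10 in all, crops included, and the job is handed in when it is done.

```bash
ls; mkdir -p pics
python3 - <<'E'
from station import ctrl
import cv2,numpy as np
for n in("scene","top"):
    d=ctrl.get_image(n);cv2.imwrite(f"pics/{n}0.png",d["img"][:,:,::-1]);print(n,d["fx"],d["fy"],d["cx"],d["cy"],np.round(d["R"],4).tolist(),np.round(d["t"],1), "cam",np.round(-np.array(d["R"]).T@d["t"]))
s=ctrl.observe();print(s)
E
```

```text
jog.py
pics
station.py
scene 447.5799085323335 447.5799085323335 324.4720303235788 239.9502225878247 [[-0.8553, -0.5182, 0.004], [-0.2953, 0.481, -0.8255], [0.4259, -0.7072, -0.5644]] [488.  219.  906.1] cam [ 96. 788. 690.]
top 516.5222672973423 516.5222672973423 319.82341206741734 243.35212804610438 [[-0.0085, -0.9998, 0.0182], [-0.9849, 0.0052, -0.1729], [0.1728, -0.0194, -0.9848]] [  25.4  539.3 1267.5] cam [ 312.   47. 1341.]
{'clock': 0.1, 'joint_pos': array([-1.37210408e+00,  8.79076402e-02,  1.37210892e+00,  7.16512733e-06,
        1.68359218e+00, -1.03117003e-01]), 'joint_velocities': array([-0.00036849, -0.00147208, -0.00367606, -0.00096143, -0.00190809,
        0.00017572]), 'effort': array([ 2.34890198e-03, -3.41253448e+01, -3.03301227e+01,  7.19516468e-02,
        3.04750039e-02, -1.01545174e-04]), 'ee_pos': array([ 163.36293874, -524.58294184,  167.70384717]), 'tool_rot': array([[ 9.54800059e-01,  2.97248540e-01, -3.90968735e-04],
       [ 2.97248720e-01, -9.54798035e-01,  1.97781660e-03],
       [ 2.14606917e-04, -2.00463436e-03, -9.99997968e-01]]), 'contact_force': array([-0.23035361, -0.35740228,  0.06137202]), 'moment': array([-0.02126415,  0.02503365,  0.00552351]), 'grip_force': 0.0, 'grip_width': 0.9970644574368128}
```

View pics/scene0.png

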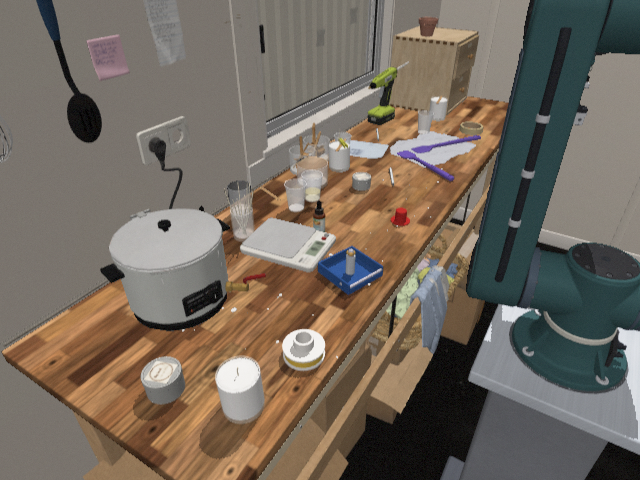

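View pics/top0.png

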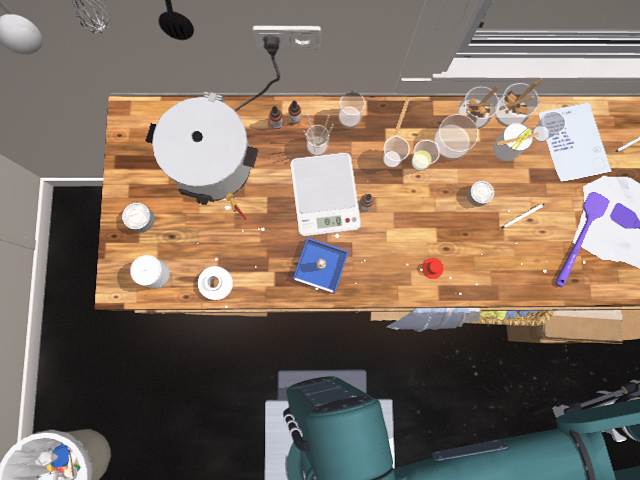

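The scene view shows the reel at (303,348), the box with spindle at (350,268), the cap at (401,217), the candle at (240,388), the tin at (163,380) and the bottle at (319,217). In the top view the reel is at (215,283), the box at (321,265), the cap at (433,268) and the bottle at (367,202).

```bash
cat > h.py <<'E'
from station import ctrl
import cv2,numpy as np
def cam(n):
    d=ctrl.get_image(n);d["R"]=np.array(d["R"]);d["t"]=np.array(d["t"]);return d
def ray(d,p,z):
    c=-d["R"].T@d["t"];v=d["R"].T@np.array([(p[0]-d["cx"])/d["fx"],(p[1]-d["cy"])/d["fy"],1]);return c+v*(z-c[2])/v[2]
def proj(d,X):
    q=d["R"]@np.array(X,float)+d["t"];return np.array([d["fx"]*q[0]/q[2]+d["cx"],d["fy"]*q[1]/q[2]+d["cy"]])
def blobs(d,lo,hi,roi,amin=10):
    x0,y0,x1,y1=roi;h=cv2.cvtColor(d["img"][y0:y1,x0:x1],cv2.COLOR_RGB2HSV)
    m=cv2.inRange(h,np.array(lo),np.array(hi));cs,_=cv2.findContours(m,cv2.RETR_EXTERNAL,cv2.CHAIN_APPROX_NONE)
    return sorted([c+[x0,y0] for c in cs if cv2.contourArea(c)>=amin],key=cv2.contourArea)[::-1]
E
python3 - <<'E'
from h import *
T=cam("top");S=cam("scene")
def up(d,roi,n,k):
    x0,y0,x1,y1=roi;return cv2.resize(d["img"][y0:y1,x0:x1,::-1],None,fx=k,fy=k,interpolation=cv2.INTER_CUBIC)
a=np.hstack([up(T,(190,258,240,308),0,5),up(T,(290,235,350,295),0,5)[:250],up(T,(415,250,450,285),0,5).repeat(1,0)[:0] if 0 else cv2.resize(up(T,(415,250,450,285),0,5),(250,250))])
b=np.hstack([up(S,(278,323,328,373),0,5),cv2.resize(up(S,(315,238,385,308),0,5),(300,250)),cv2.resize(up(S,(384,200,419,235),0,5),(250,250))])
cv2.imwrite("pics/crops.png",np.vstack([a,b]))
for n,d,roi in(("top",T,(280,225,360,305)),("scene",S,(310,230,390,300))):
    for c in blobs(d,(105,100,40),(125,255,255),roi,50)[:1]:
        r=cv2.minAreaRect(c);print(n,"blue",r,cv2.boundingRect(c),[np.round(ray(d,p,30)[:2]).tolist() for p in cv2.approxPolyDP(cv2.convexHull(c),4,True)[:,0]])
for n,d,roi in(("top",T,(410,240,455,290)),("scene",S,(380,195,425,235))):
    for lo,hi in(((0,120,60),(8,255,255)),((172,120,60),(180,255,255))):
        for c in blobs(d,lo,hi,roi,20)[:2]: m=cv2.moments(c);print(n,"red",cv2.boundingRect(c),m["m00"],m["m10"]/m["m00"],m["m01"]/m["m00"],ray(d,(m["m10"]/m["m00"],m["m01"]/m["m00"]),15).round(1))
for n,d,roi in(("top",T,(190,258,240,308)),("scene",S,(278,323,330,375))):
    for c in blobs(d,(0,0,150),(180,60,255),roi,50)[:2]: print(n,"white",cv2.fitEllipse(c),ray(d,cv2.fitEllipse(c)[0],26).round(1))
for q,p in(("candle",(150,271)),("tin",(137,216)),("oil",(367,202))):print(q,ray(T,p,50).round())
E
```

```text
top blue ((320.3000183105469, 264.6000061035156), (43.955657958984375, 43.32320022583008), 18.43494987487793) (293, 238, 55, 55) [[557.0, 54.0], [522.0, -48.0], [417.0, -14.0], [453.0, 90.0]]
scene blue ((349.6811218261719, 268.4126892089844), (57.61993408203125, 43.556640625), 37.69424057006836) (318, 246, 65, 49) [[419.0, -16.0], [406.0, 16.0], [440.0, 116.0], [540.0, 81.0], [559.0, 46.0], [520.0, -52.0]]
top red (422, 258, 22, 21) 329.5 432.3464845725847 267.8457258472433 [ 478.9 -270.5   15. ]
scene red (391, 207, 19, 19) 225.0 400.28 217.0659259259259 [ 479.6 -272.9   15. ]
top white ((214.78564453125, 282.6666564941406), (33.12109375, 34.34003829956055), 96.4369125366211) [443.  289.2  26. ]
scene white ((303.3350830078125, 348.9413146972656), (41.17232894897461, 43.144264221191406), 81.61174011230469) [438.3 297.6  26. ]
candle [471. 447.  50.]
tin [612. 487.  50.]
oil [ 646. -101.   50.]
```

View pics/crops.png

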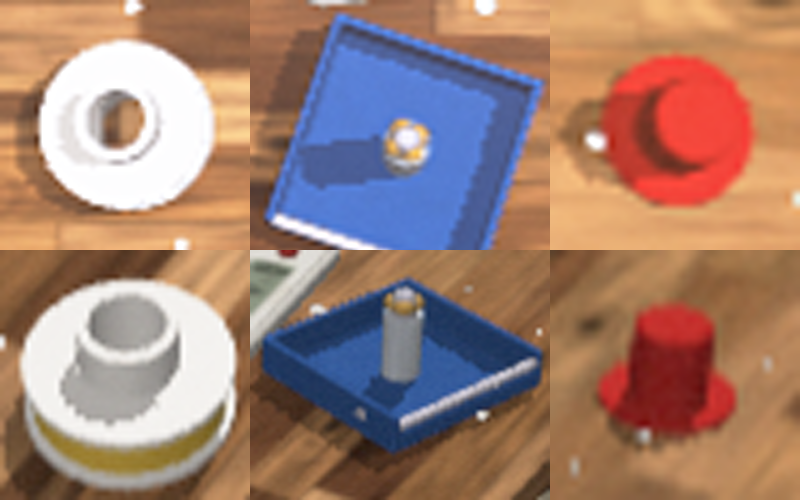

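The crops show the reel collar ring (top view ≈(214,283), scene ≈(303,337.5)), the spindle top with brass balls (top ≈(321,261.5), scene ≈(351,250.5)) and the cap hub top (top ≈(435,267), scene ≈(401.5,210)).

```bash
python3 - <<'E'
from h import *
T=cam("top");S=cam("scene")
for n,z,a,b in(("reel",46,(213.9,282.9),(303.1,337.5)),("spindle",73,(320.9,261.4),(351,250.4)),("cap",36,(435.2,266.8),(401.4,210.1))):
    print(n,ray(T,a,z).round(1),ray(S,b,z).round(1))
s=ctrl.observe();print(s["ee_pos"].round(1))
E
cat > tm.py <<'E'
import sys
from h import *
s=ctrl.observe();R=s["tool_rot"];t=np.array([float(v) for v in sys.argv[1:4]])
print(s["clock"],s["ee_pos"].round(1),"tool delta",(R.T@(t-s["ee_pos"])).round(1),"yaw of tool y",np.degrees(np.arctan2(R[1,1],R[0,1])).round(1))
E
python3 tm.py 441 290 120
```

```text
reel [440.5 287.7  46. ] [444.3 288.5  46. ]
spindle [489.4  19.9  73. ] [485.8  19.5  73. ]
cap [ 478.9 -272.9   36. ] [ 480.2 -277.2   36. ]
[ 163.4 -525.   168.4]
0.3 [ 163.4 -525.   168.4] tool delta [ 507.3 -695.6   48.9] yaw of tool y -72.7
```

Units first: shifts go in units of 25 mm and turns go in units of 0.25 rad. So -695 mm is -27.8, 507 mm is 20.28.

```bash
echo '[[[1, 20.28, -27.8, 1.92, 0, 0, 0], [1, 20.28, -27.8, 1.92, 0, 0, 0], [1, 20.28, -27.8, 1.92, 0, 0, 0], [1, 20.28, -27.8, 1.92, 0, 0, 0], [1, 20.28, -27.8, 1.92, 0, 0, 0], [1, 20.28, -27.8, 1.92, 0, 0, 0], [1, 20.28, -27.8, 1.92, 0, 0, 0], [1, 20.28, -27.8, 1.92, 0, 0, 0]]]' | python3 jog.py 30; python3 tm.py 442 288.5 120
```

```text
clock: 1.3
ee_pos: [324.9, -50.8, 141.2]
tool_rot: [[0.955, 0.297, 0.002], [0.297, -0.955, -0.001], [0.002, 0.001, -1.0]]
contact_force: [1.3, -0.1, 0.6]
grip_width: 0.998
grip_force: 0.0
1.3 [324.9 -50.8 141.2] tool delta [ 212.4 -289.4   21.1] yaw of tool y -72.7
```

To row units: -282 mm is -11.28, 207 mm is 8.28.

```bash
echo '[[[1, 8.28, -11.28, 0.8, 0, 0, 0], [1, 8.28, -11.28, 0.8, 0, 0, 0], [1, 8.28, -11.28, 0.8, 0, 0, 0], [1, 8.28, -11.28, 0.8, 0, 0, 0], [1, 8.28, -11.28, 0.8, 0, 0, 0], [1, 8.28, -11.28, 0.8, 0, 0, 0], [1, 8.28, -11.28, 0.8, 0, 0, 0], [1, 8.28, -11.28, 0.8, 0, 0, 0]]]' | python3 jog.py; python3 tm.py 442 288.5 120
python3 - <<'E'
from h import *
T=cam("top");S=cam("scene")
for d,X,n in((T,(442,288,60),"t"),(S,(442,288,60),"s")):
    x,y=proj(d,X).astype(int);cv2.imwrite(f"pics/r{n}.png",cv2.resize(d["img"][y-50:y+50,x-50:x+50,::-1],(400,400),interpolation=cv2.INTER_CUBIC));print(x,y)
cv2.imwrite("pics/r.png",np.hstack([cv2.imread("pics/rt.png"),cv2.imread("pics/rs.png")]))
E
```

```text
clock: 2.3
ee_pos: [438.0, 277.5, 120.7]
tool_rot: [[0.955, 0.297, -0.001], [0.297, -0.955, -0.001], [-0.001, 0.001, -1.0]]
contact_force: [0.3, -0.5, -0.2]
grip_width: 1.001
grip_force: 0.0
2.3 [438.  277.5 120.7] tool delta [ 7.  -9.3  0.7] yaw of tool y -72.7
212 281
304 332
```

View pics/r.png

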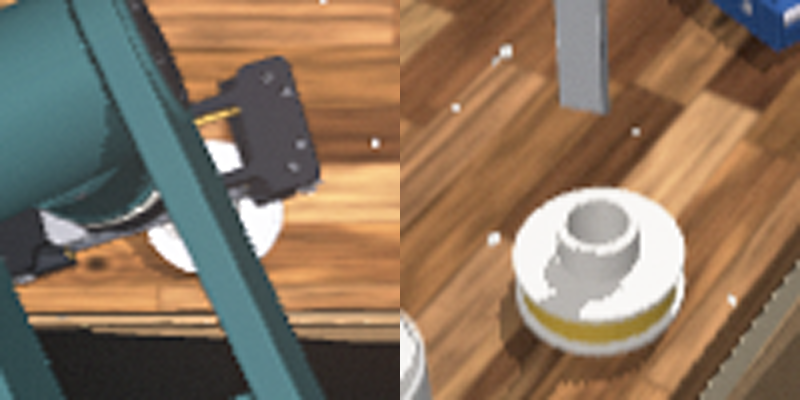

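The top view is mostly hidden by the arm; the scene view shows the reel undisturbed with one finger well above it (≈(302,307) in the image). I'll go down in two stages.

```bash
echo '[[[1, 0.28, -0.36, 0, 0, 0, 0], [1, 0.28, -0.36, 1.8, 0, 0, 0], [1, 0.28, -0.36, 2.8, 0, 0, 0], [1, 0.28, -0.36, 2.8, 0, 0, 0]]]' | python3 jog.py; python3 tm.py 442 288.5 30.5
```

```text
clock: 2.9
ee_pos: [440.8, 287.8, 48.7]
tool_rot: [[0.955, 0.297, -0.004], [0.297, -0.955, -0.002], [-0.005, 0.001, -1.0]]
contact_force: [-0.4, -1.1, 0.4]
grip_width: 1.0
grip_force: 0.0
2.9 [440.8 287.8  48.7] tool delta [ 1.5 -0.3 18.2] yaw of tool y -72.7
```

```bash
echo '[[[1, 0.06, 0, 0.48, 0, 0, 0], [1, 0.06, 0, 0.74, 0, 0, 0], [0.38, 0.06, 0, 0.74, 0, 0, 0], [0.2, 0.06, 0, 0.74, 0, 0, 0], [0, 0.06, 0, 0.74, 0, 0, 0], [0, 0.06, 0, 0.74, 0, 0, 0], [0, 0.06, 0, 0.74, 0, 0, 0], [0, 0.06, 0, 0.74, 0, 0, 0]]]' | python3 jog.py 30
```

```text
clock: 3.9
ee_pos: [443.8, 289.3, 32.4]
tool_rot: [[0.955, 0.297, 0.0], [0.297, -0.955, -0.0], [0.0, 0.0, -1.0]]
contact_force: [0.2, 0.2, 0.6]
grip_width: 0.4
grip_force: 0.0
```

```bash
echo '[[[0, 0, 0, 0, 0, 0, 0], [0, 0, 0, 0, 0, 0, 0], [0, 0, 0, 0, 0, 0, 0], [0, 0, 0, 0, 0, 0, 0]]]' | python3 jog.py 30
```

```text
clock: 4.4
ee_pos: [443.8, 289.3, 32.4]
tool_rot: [[0.955, 0.297, 0.0], [0.297, -0.955, -0.0], [0.0, 0.0, -1.0]]
contact_force: [-0.0, -0.9, -0.4]
grip_width: 0.007
grip_force: 0.0
```

Run:
```python
from h import *
T=cam("top");S=cam("scene")
cv2.imwrite("pics/q.png",np.hstack([cv2.resize(T["img"][230:330,160:260,::-1],(400,400),interpolation=cv2.INTER_CUBIC),cv2.resize(S["img"][270:390,240:360,::-1],(400,400),interpolation=cv2.INTER_CUBIC)]))
```

```text
(no output)
```

View pics/q.png

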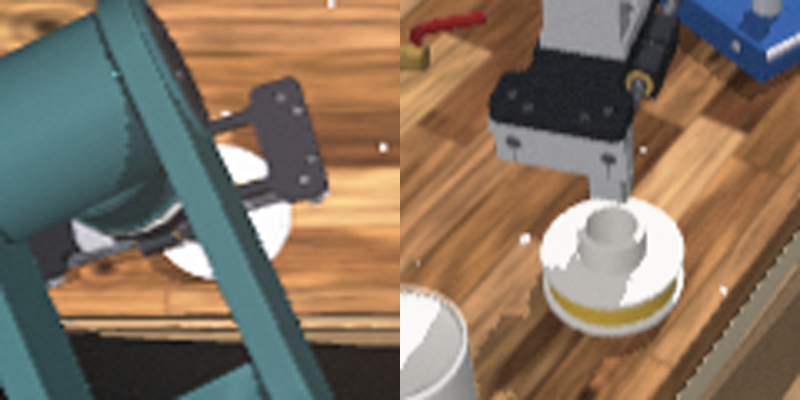

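The scene view shows the closed finger ending at about (303,331), apparently behind the collar rim at (304,337); the reel has not moved. I'll check this numerically.

Run:
```python
from h import *
S=cam("scene");T=cam("top");s=ctrl.observe();p=s["ee_pos"];R=s["tool_rot"]
print(s["clock"],p,s["grip_width"],s["joint_pos"].round(3))
print("TCP",proj(S,p),"TCP+40 up",proj(S,p+[0,0,40]), "tip ray z=32",ray(S,(303,331),32.4).round(),"z46",ray(S,(303,331),46).round())
q=np.array([438,277.5,120.7]);
for k in(-53,0,53):print(k,proj(S,q+R@[0,k,0]),proj(T,q+R@[0,k,0]))
print("top TCP",proj(T,p), "hand",proj(T,p+[0,0,130]),proj(T,p+R@[0,88,-130]),proj(T,p+R@[0,-88,-130]))
cv2.imwrite("pics/z.png",cv2.resize(S["img"][265:365,255:355,::-1],(600,600),interpolation=cv2.INTER_CUBIC))
```

```text
4.6 [443.7923644  289.24807771  32.37222696] 0.003915658270999444 [ 0.471  0.11   1.621 -0.     1.411  1.74 ]
TCP [303.27587288 342.77474123] TCP+40 up [302.79620599 328.11381158] tip ray z=32 [462. 263.  32.] z46 [454. 274.  46.]
-53 [300.16807161 326.83426154] [190.6082844  287.64983637]
0 [308.30525078 306.70825872] [212.38416536 280.82937366]
53 [315.6482824  288.54645201] [234.02829947 274.05017562]
top TCP [214.30095105 282.11790905] hand [203.87767059 276.4788651 ] [241.00044672 264.88640442] [166.35386005 288.19348158]
```

View pics/z.png

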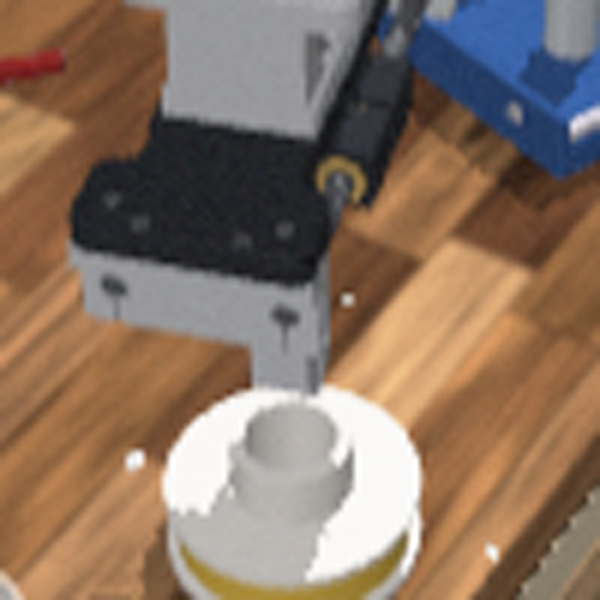

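The tip appears at row 330, where the reported TCP projects to row 343 in the same column. The open finger before was also 17 px too high. So the fingertips are really about 45 mm above the reported height. I'll open and descend gently, watching the force.

```bash
echo '[[[1, -0.08, 0, 0, 0, 0, 0], [1, -0.08, 0, 0, 0, 0, 0], [1, -0.08, 0, 0, 0, 0, 0], [1, -0.08, 0, 0, 0, 0, 0], [1, -0.08, 0, 0, 0, 0, 0], [1, -0.08, 0, 0.4, 0, 0, 0], [1, -0.08, 0, 0.8, 0, 0, 0], [1, -0.08, 0, 0.8, 0, 0, 0]]]' | python3 jog.py
python3 - <<'E'
from h import *
S=cam("scene")
cv2.imwrite("pics/y.png",cv2.resize(S["img"][265:365,255:355,::-1],(600,600),interpolation=cv2.INTER_CUBIC))
E
```

```text
clock: 5.6
ee_pos: [440.6, 288.0, 10.6]
tool_rot: [[0.955, 0.297, -0.003], [0.297, -0.955, -0.002], [-0.003, 0.001, -1.0]]
contact_force: [0.4, -0.5, 0.1]
grip_width: 0.815
grip_force: 0.0
```

View pics/y.png

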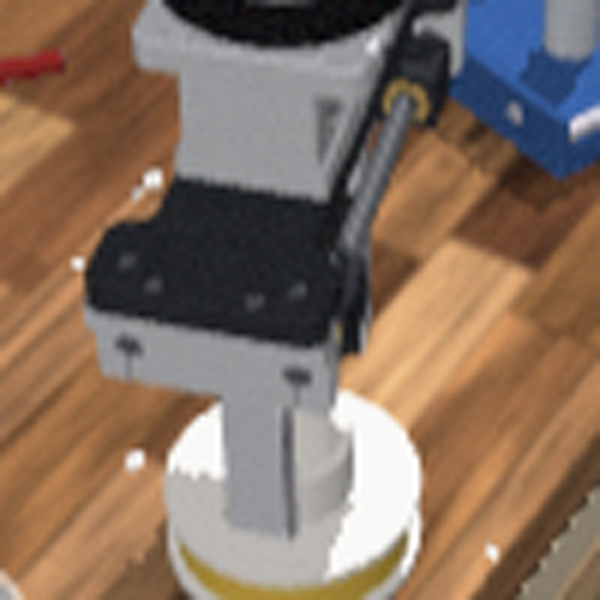

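The near finger's lower end is now at about (298.7,354), overlapping the collar, just in front of it.

Run:
```python
from h import *
S=cam("scene");s=ctrl.observe();p=s["ee_pos"];R=s["tool_rot"]
print(p,s["grip_width"],s["contact_force"])
for k in(38,50):
  for dz in(0,10,20,30,40):print(k,dz,proj(S,p+R@[0,-k,-dz]).round(1))
```

```text
[441.61392868 288.5297045   11.91702469] 0.9036112527074135 [ 0.43025446  0.61870535 -0.04430839]
38 0 [299.1 365. ]
38 10 [299.  361.5]
38 20 [298.8 357.9]
38 30 [298.7 354.3]
38 40 [298.5 350.6]
50 0 [297.3 369.9]
50 10 [297.1 366.4]
50 20 [297.  362.8]
50 30 [296.8 359.2]
50 40 [296.6 355.5]
```

To row units: 14 mm is 0.56, 12 mm is 0.48.

```bash
echo '[[[1, 0, 0, 0.24, 0, 0, 0], [1, 0, 0, 0.48, 0, 0, 0], [1, 0, 0, 0.56, 0, 0, 0], [1, 0, 0, 0.56, 0, 0, 0], [0, 0, 0, 0.56, 0, 0, 0], [0, 0, 0, 0.56, 0, 0, 0], [0, 0, 0, 0.56, 0, 0, 0], [0, 0, 0, 0.56, 0, 0, 0]]]' | python3 jog.py; echo '[[[0, 0, 0, 0, 0, 0, 0], [0, 0, 0, 0, 0, 0, 0], [0, 0, 0, 0, 0, 0, 0]]]' | python3 jog.py 40
```

```text
clock: 6.7
ee_pos: [441.9, 288.7, -1.5]
tool_rot: [[0.955, 0.297, 0.0], [0.297, -0.955, -0.0], [0.0, 0.0, -1.0]]
contact_force: [0.2, 0.7, -0.1]
grip_width: 0.615
grip_force: 0.0
clock: 7.08
ee_pos: [441.9, 288.6, -1.6]
tool_rot: [[0.955, 0.297, 0.0], [0.297, -0.955, -0.0], [0.0, 0.0, -1.0]]
contact_force: [0.4, 0.1, -0.9]
grip_width: 0.414
grip_force: 40.0
```

```bash
echo '[[[0.5, 0, 0, 0, 0, 0, 0], [0.5, 0, 0, 0, 0, 0, 0], [0.5, 0, 0, 0.08, 0, 0, 0], [0.5, 0, 0, 0.16, 0, 0, 0], [0.5, 0, 0, 0.16, 0, 0, 0]]]' | python3 jog.py; echo '[[[0.5, 0, 0, 0.08, 0, 0, 0], [0.5, 0, 0, 0.08, 0, 0, 0]]]' | python3 jog.py;echo '[[[0.5, 0, 0, 0.08, 0, 0, 0], [0.5, 0, 0, 0.08, 0, 0, 0]]]' | python3 jog.py
```

```text
clock: 7.7
ee_pos: [441.6, 288.5, -6.0]
tool_rot: [[0.955, 0.297, -0.001], [0.297, -0.955, -0.0], [-0.001, 0.0, -1.0]]
contact_force: [0.0, -1.1, -0.1]
grip_width: 0.502
grip_force: 0.0
clock: 7.95
ee_pos: [441.7, 288.6, -7.8]
tool_rot: [[0.955, 0.297, -0.0], [0.297, -0.955, -0.0], [-0.0, 0.0, -1.0]]
contact_force: [0.5, 0.2, -0.3]
grip_width: 0.505
grip_force: 0.0
clock: 8.2
ee_pos: [441.7, 288.6, -9.8]
tool_rot: [[0.955, 0.297, -0.0], [0.297, -0.955, -0.0], [-0.0, 0.0, -1.0]]
contact_force: [-0.7, -0.5, -0.2]
grip_width: 0.5
grip_force: 0.0
```

```bash
echo '[[[0.5, 0, 0, 0.08, 0, 0, 0], [0.5, 0, 0, 0.08, 0, 0, 0]]]' | python3 jog.py; echo '[[[0.5, 0, 0, 0.08, 0, 0, 0], [0.5, 0, 0, 0.08, 0, 0, 0]]]' | python3 jog.py;echo '[[[0, 0, 0, 0, 0, 0, 0], [0, 0, 0, 0, 0, 0, 0], [0, 0, 0, 0, 0, 0, 0]]]' | python3 jog.py 40; python3 tm.py 487.5 20 90
```

```text
clock: 8.45
ee_pos: [442.1, 288.8, -10.4]
tool_rot: [[0.955, 0.297, 0.001], [0.297, -0.955, 0.0], [0.001, 0.0, -1.0]]
contact_force: [-1.7, -1.7, 5.3]
grip_width: 0.499
grip_force: 2.6
clock: 8.7
ee_pos: [442.1, 288.8, -10.5]
tool_rot: [[0.955, 0.297, 0.001], [0.297, -0.955, 0.0], [0.001, 0.0, -1.0]]
contact_force: [-5.1, -2.5, 13.5]
grip_width: 0.493
grip_force: 6.9
clock: 9.07
ee_pos: [443.4, 289.2, -10.5]
tool_rot: [[0.955, 0.297, 0.003], [0.297, -0.955, 0.001], [0.004, -0.0, -1.0]]
contact_force: [-2.5, -2.4, 11.7]
grip_width: 0.419
grip_force: 41.7
9.075 [443.4 289.2 -10.5] tool delta [ -37.4  270.1 -100.7] yaw of tool y -72.7
```

Flange contact is at reported z = -10.5, where the true height is 26, so the reported height reads 36.5 mm low. The reel is gripped; next I lift it and carry it over.

To row units: -90 mm is -3.6, 80 mm is 3.2.

```bash
echo '[[[0, 0, 0, -1.6, 0, 0, 0], [0, 0, 0, -3.6, 0, 0, 0], [0, -0.48, 3.2, -4.16, 0, 0, 0], [0, -1.48, 10.64, -4.16, 0, 0, 0], [0, -1.48, 10.64, -4.16, 0, 0, 0], [0, -1.48, 10.64, -4.16, 0, 0, 0], [0, -1.48, 10.64, -4.16, 0, 0, 0], [0, -1.48, 10.64, -4.16, 0, 0, 0]]]' | python3 jog.py; echo '[[[0, 0, 0, 0, 0, 0, 0], [0, 0, 0, 0, 0, 0, 0]]]' | python3 jog.py;python3 tm.py 487.5 20 90
python3 - <<'E'
from h import *
S=cam("scene");T=cam("top")
cv2.imwrite("pics/w.png",np.hstack([cv2.resize(T["img"][215:305,275:365,::-1],(400,400),interpolation=cv2.INTER_CUBIC),cv2.resize(S["img"][215:305,305:395,::-1],(400,400),interpolation=cv2.INTER_CUBIC)]))
E
```

```text
clock: 10.07
ee_pos: [485.5, 22.4, 90.0]
tool_rot: [[0.956, 0.294, -0.001], [0.294, -0.956, 0.0], [-0.001, -0.0, -1.0]]
contact_force: [0.5, -0.0, -0.7]
grip_width: 0.42
grip_force: 41.7
clock: 10.32
ee_pos: [485.4, 25.0, 90.3]
tool_rot: [[0.954, 0.299, -0.0], [0.299, -0.954, 0.0], [-0.0, -0.0, -1.0]]
contact_force: [-0.2, -0.4, -1.0]
grip_width: 0.42
grip_force: 41.7
10.325 [485.4  25.   90.3] tool delta [0.5 5.4 0.3] yaw of tool y -72.6
```

View pics/w.png

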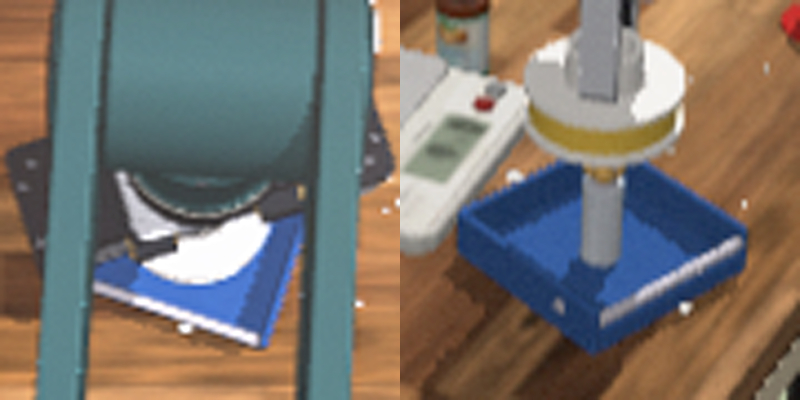

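The reel hangs level above the spindle; its upper flange centre is at about (351,233) in the scene view, and the spindle axis is at column 350.

Run:
```python
from h import *
S=cam("scene");s=ctrl.observe();p=s["ee_pos"];R=s["tool_rot"]
w=blobs(S,(0,0,135),(180,45,255),(330,215,365,255),60)
for c in w[:2]: print(cv2.boundingRect(c),cv2.contourArea(c))
x,y,ww,hh=cv2.boundingRect(w[0]);u=x+(ww-1)/2
print("TCP col",proj(S,[p[0],p[1],127]),"ray",ray(S,(351.2,233),127).round(1),"reel col",u,"spindle col at 73",proj(S,[487.5,20,73]),proj(S,[487.5,20,127]))
for a in([10,0,0],[0,10,0]):print(a,proj(S,np.array([p[0],p[1],127])+R@a))
```

```text
(330, 215, 35, 38) 655.5
TCP col [350.93692904 232.38626399] ray [483.7  26.6 127. ] reel col 347.0 spindle col at 73 [350.26391363 250.28746208] [351.12176446 231.18406049]
[10, 0, 0] [346.64942936 231.79874698]
[0, 10, 0] [351.76747533 230.07127004]
```

To row units: 5.3 mm is 0.212, 38 mm is 1.52.

```bash
echo '[[[0, 0.02, 0.212, 0, 0, 0, 0], [0, 0.02, 0.212, 0, 0, 0, 0], [0, 0.02, 0.212, 0.6, 0, 0, 0], [0, 0.02, 0.212, 1.2, 0, 0, 0], [0, 0.02, 0.212, 1.52, 0, 0, 0], [0, 0.02, 0.212, 1.52, 0, 0, 0]]]' | python3 jog.py; echo '[[[0, 0, 0, 0.32, 0, 0, 0], [0, 0, 0, 0.64, 0, 0, 0], [0, 0, 0, 0.64, 0, 0, 0]]]' | python3 jog.py; python3 tm.py 487.5 20 -4.5
```

```text
clock: 11.22
ee_pos: [486.6, 18.8, 51.0]
tool_rot: [[0.955, 0.297, -0.003], [0.297, -0.955, 0.0], [-0.003, -0.001, -1.0]]
contact_force: [0.6, -1.0, -0.6]
grip_width: 0.416
grip_force: 41.7
clock: 11.6
ee_pos: [486.9, 18.8, 35.5]
tool_rot: [[0.955, 0.297, -0.002], [0.297, -0.955, 0.0], [-0.002, -0.001, -1.0]]
contact_force: [-0.5, 0.8, -1.1]
grip_width: 0.42
grip_force: 41.7
11.6 [486.9  18.8  35.5] tool delta [ 1.  -0.9 40. ] yaw of tool y -72.7
```

No contact, with the bore already over the boss. Continuing to the floor.

To row units: 36 mm is 1.44, 30 mm is 1.2.

```bash
echo '[[[0, 0.02, 0, 0.6, 0, 0, 0], [0, 0.02, 0, 1.2, 0, 0, 0], [0, 0.02, 0, 1.44, 0, 0, 0], [0, 0.02, 0, 1.44, 0, 0, 0]]]' | python3 jog.py; echo '[[[0, 0, 0, 0.08, 0, 0, 0], [0, 0, 0, 0.16, 0, 0, 0], [0, 0, 0, 0.16, 0, 0, 0]]]' | python3 jog.py
```

```text
clock: 12.1
ee_pos: [487.4, 19.0, -0.6]
tool_rot: [[0.955, 0.297, -0.002], [0.297, -0.955, 0.0], [-0.002, -0.001, -1.0]]
contact_force: [0.2, 0.5, -2.0]
grip_width: 0.421
grip_force: 41.7
clock: 12.48
ee_pos: [488.2, 18.9, -3.5]
tool_rot: [[0.955, 0.297, 0.0], [0.297, -0.955, -0.0], [0.0, 0.0, -1.0]]
contact_force: [-0.2, 0.7, -0.7]
grip_width: 0.422
grip_force: 41.7
```

To row units: 1.5 mm is 0.06.

```bash
echo '[[[0, 0, 0, 0.06, 0, 0, 0], [0, 0, 0, 0.06, 0, 0, 0]]]' | python3 jog.py; echo '[[[1, 0, 0, 0, 0, 0, 0], [1, 0, 0, 0, 0, 0, 0], [1, 0, 0, 0, 0, 0, 0], [1, 0, 0, 0, 0, 0, 0], [1, 0, 0, -0.08, 0, 0, 0], [1, 0, 0, -0.08, 0, 0, 0]]]' | python3 jog.py
```

```text
clock: 12.72
ee_pos: [488.5, 18.9, -4.4]
tool_rot: [[0.955, 0.297, 0.001], [0.297, -0.955, -0.0], [0.001, 0.0, -1.0]]
contact_force: [0.0, -0.3, 1.5]
grip_width: 0.419
grip_force: 42.3
clock: 13.48
ee_pos: [487.2, 19.5, -3.9]
tool_rot: [[0.955, 0.297, -0.002], [0.297, -0.955, 0.001], [-0.002, -0.002, -1.0]]
contact_force: [0.9, -0.1, 0.6]
grip_width: 0.993
grip_force: 0.0
```

```bash
echo '[[[1, 0, 0, -1.2, 0, 0, 0], [1, 0, 0, -2.4, 0, 0, 0], [1, 0, 0, -3.76, 0, 0, 0], [1, 0, 0, -3.76, 0, 0, 0]]]' | python3 jog.py; python3 tm.py 479.5 -274 50
```

```text
clock: 13.98
ee_pos: [489.9, 19.2, 93.3]
tool_rot: [[0.955, 0.298, 0.005], [0.298, -0.955, 0.0], [0.005, 0.002, -1.0]]
contact_force: [0.0, -0.4, -0.6]
grip_width: 0.999
grip_force: 0.0
13.975 [489.9  19.2  93.3] tool delta [-97.4 276.7  43.3] yaw of tool y -72.7
```

```bash
echo '[[[1, -3.88, 11.04, 0.4, 0, 0, 0], [1, -3.88, 11.04, 0.4, 0, 0, 0], [1, -3.88, 11.04, 0.4, 0, 0, 0], [1, -3.88, 11.04, 0.4, 0, 0, 0], [1, -3.88, 11.04, 0.4, 0, 0, 0], [1, -3.88, 11.04, 0.4, 0, 0, 0], [1, -3.88, 11.04, 0.4, 0, 0, 0]]]' | python3 jog.py; python3 tm.py 479.5 -274 20
python3 - <<'E'
from h import *
T=cam("top");S=cam("scene")
cv2.imwrite("pics/v.png",np.hstack([cv2.resize(T["img"][230:300,285:355,::-1],(400,400),interpolation=cv2.INTER_CUBIC),cv2.resize(S["img"][220:300,310:390,::-1],(400,400),interpolation=cv2.INTER_CUBIC)]))
c=blobs(S,(0,120,60),(8,255,255),(380,195,425,235),20)
print([cv2.boundingRect(k) for k in c])
E
```

```text
clock: 14.85
ee_pos: [476.8, -272.1, 79.1]
tool_rot: [[0.955, 0.297, -0.002], [0.297, -0.955, 0.003], [-0.001, -0.003, -1.0]]
contact_force: [-0.2, -0.5, 0.0]
grip_width: 1.0
grip_force: 0.0
14.85 [ 476.8 -272.1   79.1] tool delta [ 2.1  2.8 59.1] yaw of tool y -72.7
[(391, 207, 19, 19)]
```

View pics/v.png

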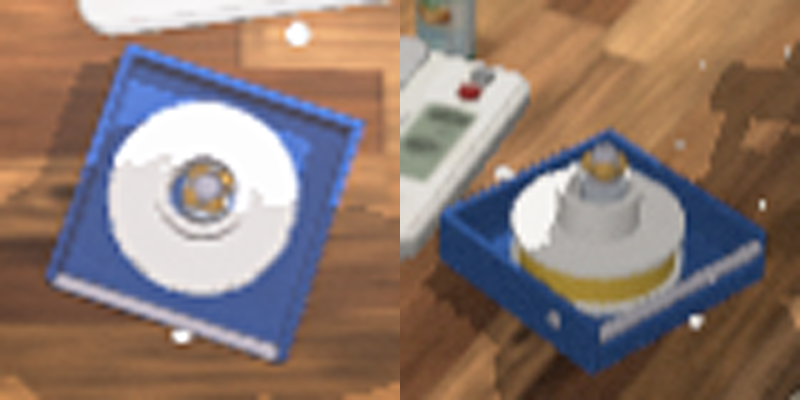

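The reel lies flat and centred on the spindle (top view, spindle (321,262), inside the collar ring). Now the cap.

```bash
echo '[[[1, 0.08, 0.08, 0.8, 0, 0, 0], [1, 0.08, 0.08, 2.4, 0, 0, 0], [1, 0.08, 0.08, 3.4, 0, 0, 0], [1, 0.08, 0.08, 3.4, 0, 0, 0], [1, 0.08, 0.08, 3.4, 0, 0, 0]]]' | python3 jog.py; python3 tm.py 479.5 -274.5 -31.5
```

```text
clock: 15.58
ee_pos: [481.1, -274.5, -2.7]
tool_rot: [[0.954, 0.298, 0.002], [0.298, -0.954, -0.001], [0.001, 0.002, -1.0]]
contact_force: [-0.1, 0.5, 0.0]
grip_width: 1.001
grip_force: 0.0
15.575 [ 481.1 -274.5   -2.7] tool delta [-1.5 -0.5 28.8] yaw of tool y -72.6
```

```bash
echo '[[[1, -0.06, 0, 0.48, 0, 0, 0], [1, -0.06, 0, 0.88, 0, 0, 0], [1, -0.06, 0, 0.96, 0, 0, 0], [1, -0.06, 0, 0.96, 0, 0, 0]]]' | python3 jog.py; echo '[[[1, 0, 0, 0.08, 0, 0, 0], [1, 0, 0, 0.08, 0, 0, 0], [1, 0, 0, 0.08, 0, 0, 0]]]' | python3 jog.py
```

```text
clock: 16.08
ee_pos: [478.4, -275.1, -28.4]
tool_rot: [[0.955, 0.297, -0.0], [0.297, -0.955, 0.0], [-0.0, -0.0, -1.0]]
contact_force: [0.1, -1.1, 0.7]
grip_width: 1.001
grip_force: 0.0
clock: 16.45
ee_pos: [478.7, -275.3, -29.9]
tool_rot: [[0.955, 0.297, 0.0], [0.297, -0.955, -0.0], [0.0, 0.0, -1.0]]
contact_force: [-0.3, 0.6, -0.4]
grip_width: 0.999
grip_force: 0.0
```

To row units: 1.5 mm is 0.06.

```bash
echo '[[[0, 0, 0, 0.06, 0, 0, 0], [0, 0, 0, 0.06, 0, 0, 0], [0, 0, 0, 0.06, 0, 0, 0], [0, 0, 0, 0.06, 0, 0, 0], [0, 0, 0, 0.06, 0, 0, 0], [0, 0, 0, 0.06, 0, 0, 0], [0, 0, 0, 0.06, 0, 0, 0], [0, 0, 0, 0.06, 0, 0, 0]]]' | python3 jog.py 60;echo '[[[0, 0, 0, 0, 0, 0, 0], [0, 0, 0, 0, 0, 0, 0], [0, 0, 0, 0, 0, 0, 0]]]' | python3 jog.py
```

```text
clock: 17.45
ee_pos: [478.6, -275.3, -31.6]
tool_rot: [[0.955, 0.297, 0.0], [0.297, -0.955, -0.0], [0.0, 0.0, -1.0]]
contact_force: [-0.6, -0.6, -0.2]
grip_width: 0.334
grip_force: 60.0
clock: 17.82
ee_pos: [478.7, -275.2, -31.6]
tool_rot: [[0.955, 0.297, 0.0], [0.297, -0.955, -0.0], [0.0, 0.0, -1.0]]
contact_force: [0.3, -0.8, -0.9]
grip_width: 0.33
grip_force: 60.0
```

```bash
echo '[[[0, 0, 0, -1.6, 0, 0, 0], [0, 0, 0, -3.6, 0, 0, 0], [0, 0, 0, -4.08, 0, 0, 0], [0, 3.84, -11.16, -4.08, 0, 0, 0], [0, 3.84, -11.16, -4.08, 0, 0, 0], [0, 3.84, -11.16, -4.08, 0, 0, 0], [0, 3.84, -11.16, -4.08, 0, 0, 0], [0, 3.84, -11.16, -4.08, 0, 0, 0]]]' | python3 jog.py;echo '[[[0, 0, 0, 0, 0, 0, 0], [0, 0, 0, 0, 0, 0, 0], [0, 0, 0, 0, 0, 0, 0]]]' | python3 jog.py; python3 tm.py 488 20 37.4
python3 - <<'E'
from h import *
S=cam("scene")
for lo in((0,120,40),(172,120,40)):
  for c in blobs(S,lo,(lo[0]+8,255,255),(310,190,390,280),20): print(cv2.boundingRect(c),cv2.contourArea(c))
E
```

```text
clock: 18.82
ee_pos: [486.0, 22.3, 68.9]
tool_rot: [[0.954, 0.299, -0.002], [0.299, -0.954, 0.0], [-0.002, -0.001, -1.0]]
contact_force: [1.2, -0.1, -0.2]
grip_width: 0.329
grip_force: 60.0
clock: 19.2
ee_pos: [487.1, 18.4, 69.9]
tool_rot: [[0.955, 0.295, -0.001], [0.295, -0.955, -0.0], [-0.001, 0.0, -1.0]]
contact_force: [-0.2, -0.4, -0.6]
grip_width: 0.33
grip_force: 60.0
19.2 [487.1  18.4  69.9] tool delta [ 1.3 -1.2 32.5] yaw of tool y -72.8
(339, 225, 24, 22) 159.5
```

Run:
```python
from h import *
S=cam("scene");s=ctrl.observe();p=s["ee_pos"];R=s["tool_rot"]
print(p,proj(S,[p[0],p[1],103]),proj(S,[487.5,20,73]),proj(S,[487.5,20,103]))
T=cam("top")
cv2.imwrite("pics/u.png",np.hstack([cv2.resize(T["img"][230:300,285:355,::-1],(400,400),interpolation=cv2.INTER_CUBIC),cv2.resize(S["img"][205:265,320:380,::-1],(400,400),interpolation=cv2.INTER_CUBIC)]))
```

```text
[487.32090609  18.48577381  70.1497208 ] [351.11189711 239.52260926] [350.26391363 250.28746208] [350.734299   239.81249328]
```

View pics/u.png

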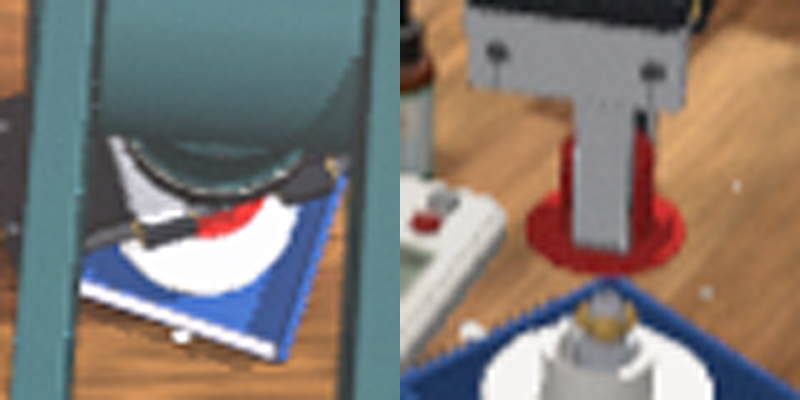

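The cap is held level, its flange centre at column 350.6 and the spindle top at column 350.5, so they are aligned. Lowering.

```bash
echo '[[[0, 0.02, -0.048, 0, 0, 0, 0], [0, 0.02, -0.048, 0.48, 0, 0, 0], [0, 0.02, -0.048, 0.96, 0, 0, 0], [0, 0.02, -0.048, 1.16, 0, 0, 0], [0, 0.02, -0.048, 1.16, 0, 0, 0], [0, 0.02, -0.048, 1.16, 0, 0, 0]]]' | python3 jog.py; echo '[[[0, 0, 0, 0.08, 0, 0, 0], [0, 0, 0, 0.16, 0, 0, 0], [0, 0, 0, 0.16, 0, 0, 0]]]' | python3 jog.py; python3 tm.py 487.5 20 23.4
```

```text
clock: 20.1
ee_pos: [487.7, 21.1, 41.6]
tool_rot: [[0.955, 0.297, 0.0], [0.297, -0.955, -0.0], [0.0, 0.0, -1.0]]
contact_force: [0.1, -0.7, -1.6]
grip_width: 0.331
grip_force: 60.0
clock: 20.48
ee_pos: [487.9, 20.2, 38.5]
tool_rot: [[0.955, 0.297, 0.001], [0.297, -0.955, -0.002], [0.0, 0.002, -1.0]]
contact_force: [-1.6, -2.4, 3.7]
grip_width: 0.331
grip_force: 60.0
20.475 [487.9  20.2  38.5] tool delta [-0.4  0.  15.1] yaw of tool y -72.7
```

To row units: 6 mm is 0.24, 3 mm is 0.12.

```bash
echo '[[[0, 0, 0, 0.12, 0, 0, 0], [0, 0, 0, 0.24, 0, 0, 0], [0, 0, 0, 0.24, 0, 0, 0]]]' | python3 jog.py; echo '[[[0, 0, 0, 0.12, 0, 0, 0], [0, 0, 0, 0.24, 0, 0, 0], [0, 0, 0, 0.24, 0, 0, 0]]]' | python3 jog.py
```

```text
clock: 20.85
ee_pos: [487.4, 18.4, 34.5]
tool_rot: [[0.955, 0.297, 0.001], [0.297, -0.955, -0.005], [-0.001, 0.005, -1.0]]
contact_force: [-5.0, -6.3, 9.3]
grip_width: 0.332
grip_force: 60.0
clock: 21.22
ee_pos: [486.3, 18.9, 24.1]
tool_rot: [[0.955, 0.297, -0.003], [0.297, -0.955, -0.004], [-0.004, 0.003, -1.0]]
contact_force: [-1.5, -6.3, -2.7]
grip_width: 0.333
grip_force: 60.0
```

```bash
echo '[[[0, 0, 0, 0.08, 0, 0, 0], [0, 0, 0, 0.16, 0, 0, 0], [0, 0, 0, 0.16, 0, 0, 0]]]' | python3 jog.py; echo '[[[0, 0, 0, 0.08, 0, 0, 0], [0, 0, 0, 0.08, 0, 0, 0]]]' | python3 jog.py
```

```text
clock: 21.6
ee_pos: [486.7, 18.9, 23.3]
tool_rot: [[0.955, 0.297, -0.002], [0.297, -0.955, -0.004], [-0.003, 0.004, -1.0]]
contact_force: [-7.0, -4.6, 11.5]
grip_width: 0.332
grip_force: 60.0
clock: 21.85
ee_pos: [486.8, 18.9, 23.2]
tool_rot: [[0.955, 0.297, -0.001], [0.297, -0.955, -0.004], [-0.002, 0.004, -1.0]]
contact_force: [-10.9, -4.4, 19.3]
grip_width: 0.33
grip_force: 60.0
```

To row units: 1 mm is 0.04.

```bash
echo '[[[0, 0, 0, 0.04, 0, 0, 0], [0, 0, 0, 0.04, 0, 0, 0], [0, 0, 0, 0.04, 0, 0, 0], [0, 0, 0, 0.04, 0, 0, 0], [0, 0, 0, 0.04, 0, 0, 0], [0, 0, 0, 0.04, 0, 0, 0]]]' | python3 jog.py
python3 - <<'E'
from h import *
S=cam("scene")
for lo in((0,120,40),(172,120,40)):
  for c in blobs(S,lo,(lo[0]+8,255,255),(310,190,390,280),20): print(cv2.boundingRect(c),cv2.contourArea(c))
print([proj(S,[487.5,20,z]).round(1).tolist() for z in(103,58)])
E
```

```text
clock: 22.6
ee_pos: [486.8, 18.9, 23.2]
tool_rot: [[0.955, 0.297, -0.001], [0.297, -0.955, -0.004], [-0.002, 0.004, -1.0]]
contact_force: [-12.5, -5.0, 24.6]
grip_width: 0.331
grip_force: 60.0
(339, 242, 23, 21) 145.0
[[350.7, 239.8], [350.0, 255.4]]
```

```bash
python3 -c "
from station import ctrl
print(ctrl.sign_off())"
```

```text
the job is handed in; nothing more can be done
None
```

I handed the job in with the reel flat in the box and let go, and the cap snapped home and still pressed down at about 25 N; the sign-off returned no verdict, and I took no final picture of the bottle, tin and candle, though I saw no sign of touching them.

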